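Load a switch unit into the latched bay of a guarded test rack

ROBOT

A 7-joint arm with a two-finger parallel gripper is mounted at the origin on the work surface. World frame = base frame: x ahead of the robot, y to its left, z up, the work surface at z = 0. Lengths are in m, angles in rad, forces in N, time in s.
With the tool pointing down it reaches from about 0.425 to 0.875 m from the base axis. Payload 8.4 kg.
Tool frame: the origin (TCP) lies midway between the tips of the shut fingers; the grasp point (between the pads) lies behind it (r.tcp_to_grasp is the x of the grasp point in the tool frame, in m); x points along the fingers, z is the direction in which the jaws open and shut, and the axes are right-handed (so a half turn about x gives the same grasp; the last joint's range is limited). The gripper opens to 87 mm and grips with 3 to 60 N. Pads are 19 mm wide; open, the fingers measure 117 mm over their backs; the gripper's body (75 mm by 190 mm) begins 51 mm behind the grasp point.
Start: joints at [1.096, 0.333, 0.04, 1.465, -0.013, 1.343, -0.059], TCP at [0.239, -0.605, 0.223] pointing down, gripper open.
Joint ranges: [-2.58, 2.58], [-0.38, 2.09], [-1.3, 1.39], [0.25, 2.4], [-1.5, 4.64], [0.08, 2.09], [-2.65, 2.65]. Speed limits (rad/s): [2.22, 2.22, 2.79, 2.79, 3.14, 3.14, 3.14].

INTERFACE

Orientations are given as a unit quaternion [x, y, z, w].
In Python, from workcell import r gives the robot as it stands.
- The arm moves only by the tool jog_arm, never from a script. Its argument "targets" is a list of rows, each a list of 7 numbers: the shift along the world's x, y, z in cm, then the turn, a rotation vector about the world's x, y, z in degrees, then the opening in per cent of the stroke, from 0 (shut) to 100 (fully open). In form: [[x, y, z, rx, ry, rz, jaw], ...]. A call has 1 to 12 rows; each row shifts and turns the commanded pose from where the row before left it; what a row does not reach is not made up. A row lasts 1/8 s, in which the tool goes at most 62.5 mm and 10.7 degrees, less where a joint would pass 70% of its speed; a pose out of reach is approached as far as the arm can. A call is refused whole if a number of a shift passes 6.25 or a number of a turn 10.7, either way. A call with a gripper value outside its range is refused whole. The fingers move at their own pace and stop on an object; the grip force is fixed at half the most. Time passes only in rows, so rows that do not move let the fingers close. It gives the time, the measured TCP pose, the force and the opening at its end, in the units of the state.
- r.get_obs(): the state, without advancing time (a new reading comes with each control period).
- r.grab_frame(name): name is "scene" or "top"; returns (picture, depth): 420x560x3 uint8, blue, green, red; 420x560 float32, m along the optical axis (not along the pixel's ray), 0 where there is no reading.
- r.camera_info(name): a dict with "intrinsics" (3x3 intrinsics, pixels), "k1" (the pictures are not rectified: a ray, as slopes to the right and down, at radius r is drawn at 1 + k1 r^2 times it, then the intrinsics apply), "pose" (4x4, takes a point from camera to world coordinates). Camera axes: x right, y up, looking along -z (the intrinsics and any distortion apply to the point x, -y, -z); pixel columns grow to the right and rows downward; lengths in m; the calibration is good to about 2 mm. A picture is of the moment at which its call begins. camera_info takes no time and is no camera call.
- r.hand_in(): hands the job in, once; it reports no verdict.
Trained networks look in the newest picture that a camera, given by its name, has taken for a name from the list of things; names that differ only in an ending like _2 or _b are one class to them, and where a whole thing is asked for, a point or a joint stands for the part that bears it (a point fixed in the world has none). Each returns a list of dicts, best first, with "conf" (0 to 1); they miss things now and then, are a little off and sometimes report something else, mostly with a low value. They report only what shows in the picture. A call takes as long as a camera call. They do not tell look-alikes from the thing itself.
- r.search_frame(camera, label): "extent" ([left, top, right, bottom] in pixels, round what is visible of it).
- r.outline_of(camera, label): "pixels" (420x560 bool, what is visible of it) and "extent" ([left, top, right, bottom] in pixels, round what is visible of it).
The state is a dict: "clock": time; "q": joint angles; "qd": joint speeds; "joint_efforts": joint torques, N m; "position": TCP position; "orientation": TCP orientation; "contact_force": force on the tool from outside, world axes, zero at the start; "moment": the same for the moment, N m; "opening": finger opening in m.
Only numpy, scipy, OpenCV 4.12 (cv2) and the standard library are available. Lean on these libraries where they do the work, as an engineer would, in place of code of your own. Each camera call takes 0.05 s, during which the arm holds its last target. There are 200 camera calls.

TASK

Load the loose switch unit into the empty bay of the sloping test rack, ready for its electrical test: slide the clear guard aside, hook the unit's narrow tongue under the keeper bar at the low end of the bay, and swing its other end down so that it presses the sprung latch open and goes fully home, with the latch snapped back over its end flange. Then let go and slide the guard fully shut. Leave the unit that is already fitted, and the other things on the mat, where they are.

Things in the scene. Friction and masses are not known exactly. Their poses are not given: they have to be found in the camera images.
- unit: Loose switch unit to load, 0.2-0.42 kg: zinc-plated box frame on a base plate, lying on the mat right of the rack, right way up. Origin: centre of its underside; x from tongue end to latch end, z up. Plate 100 (x -50..50) x 48 wide x 4 thick. Hold it by the box: x -42..40, 44 wide, top z 40 (white terminal block at x 14..38 to 47.5). At +x a bare flange, 10 of the plate, is left for the latch.
- unit_tongue (a point): Tip of the unit's tongue, at the underside (x = -62 in the unit). The tongue is 12 long, 28 wide (24 at the tip), 4 thick, flush with the underside of the plate.
- empty_bay: The empty one of the rack's two bays, left or right. Origin: on its floor, where the unit's origin comes when home; x up the slope (22 degrees, rising away from the robot), y left, z square off the floor; the unit goes in with its axes along these. Side cheeks, 8 high and 4 thick, stand 52 apart at x -29..37. Units in the two bays are 36 apart, box to box.
- heel (a point): Mouth of the heel at the low end of the empty bay, on the floor (x = -53). A keeper bar (x -64..-53, 48 wide, top z 14) bridges the floor here: underside at z 6 deep in, 9 at the mouth. The tongue goes under it between posts 32 apart, up to a back stop at x -63. It takes the unit tilted up to 18 degrees off the floor; over 14 degrees the unit's raised end clears the latch.
- latch (a joint): Sprung steel latch at the high end of the empty bay, hinged under the floor (bay x 52, z -36). 0: at rest; grows (rad) as it is pressed away up the slope, to 0.3; about 0.1 lets the flange pass, then it snaps back. The slope of its nose rises from x 45, z 6 to x 52, z 23, so a flange pressed down on it from above pushes it open (8 to 15 N). Thumb tab above, to x 66, z 27.
- latch_nose (a point): Lower tip of that latch's nose (30 wide): at rest x 45, z 6 in the bay, 2 above the flange of a unit that is home.
- guard (a joint): Sliding guard: a clear hood over the bays, 180 up the slope x 168 along the track x 66 high, open at its left and right ends. Value in m: 0 fully shut (at its stop, covering both bays), 0.172 fully open (slid left, along the rack's +y, clear of both bays). Starts between 0 and 0.04. Slides against about 2 N and stays where it is left.
- guard_handle (a point): Middle of the top edge of the guard's handle, which moves with it: a black upright fin on the middle of the hood's top, square off it (the hood slopes as the bays do), 80 long up the slope, 12 thick along the track, 36 high.
- rack: Sloping aluminium test rack fixed to the bench, 184 up the slope, 366 along the track: two bays on its right half (centres 40 either side of its origin), free track on its left half, two rails 8 high. Origin: under the middle of the two bays, at mat height (mat 3 thick). x away from the robot, level; y left along the track; z up.
- fitted_unit: A unit of the same shape and axes, already latched into the other bay.
- open_frame: Bystander: empty U-shaped steel frame, 70 x 56 x 45 high, no tongue. Origin under its middle.
- screwdriver: Bystander: black-handled screwdriver about 180 long, lying on the mat near the robot. Origin under its middle.
- parts_bin: Bystander: blue open bin of screws, 100 x 95 x 55 high. Origin under its middle.
Things that resemble listed ones, but are neither listed nor needed, are in the scene too. Leave any blue or pink look-alike of the unit alone.

How it is judged:
On the way, in this order (a step that is already met when the one before it is completed fails the run):
1. the unit, its tongue in the heel of the empty bay, presses the latch open (value of joint latch above 0.05 rad and distance between unit and empty_bay below 0.025 m).
2. the unit is home and the latch has snapped back over its flange (value of joint latch below 0.03 rad and z of unit in the frame of empty_bay below 0.003 m and angle between the z axis of unit and the z axis of empty_bay, either way round below 0.05 rad), for 0.2 s.
At the end, for the whole second after the job is handed in: The loose unit lies home in the empty bay (within 4 mm along and across, 3 mm in height and 3 degrees of the bay floor), at rest, the latch sprung back over its flange (below 0.03 rad) and the guard shut to within 6 mm (all of step 2 and x of unit in the frame of empty_bay between -0.004 and 0.004 m and y of unit in the frame of empty_bay between -0.004 and 0.004 m and z of unit in the frame of empty_bay above -0.003 m and value of joint guard below 0.006 m and linear speed of unit below 0.01 m/s); the robot touches nothing.
It fails at once if the unit already fitted is disturbed (moved more than 15 mm) (distance of fitted_unit from where it was at the start of the episode above 0.015 m).
It fails at once if the open frame, the screwdriver or the parts bin is moved more than 30 mm (distance of any of open_frame, screwdriver, parts_bin from where it was at the start of the episode above 0.03 m).
It also fails if it takes over 69 s, if anything falls off the work surface, if the arm or the gripper's body presses on something with over 40 N, if the wrist force passes 120 N, or if a joint passes its speed limit or range.

## Working session

There is one attempt and no reset: what is moved stays moved. The work goes in short steps, Python scripts to look and compute and a tool call to move; the robot and the scene stay as the last step left them, time stands still between calls to the robot, and variables do not carry over. Pictures are saved under pics/ and viewed, about 8 in all and at most 12, crops included, and the job is handed in when it is done.

Besides the shell and the picture viewer there is one more tool, called by a JSON object that holds its "op" and its "data". jog_arm: Moves the arm, as the interface text tells. Its arguments: {"type":"object","properties":{"targets":{"type":"array","items":{"type":"array","items":{"type":"number"}}}},"required":["targets"]}

```bash
mkdir -p pics; ls
cat > h.py <<'E'
import numpy as np, cv2
from workcell import r
def cam(n):
    c=r.camera_info(n); return np.array(c["intrinsics"]),c["k1"],np.array(c["pose"])
def unproj(n,u,v,d):
    K,k1,P=cam(n); u,v,d=map(np.asarray,(u,v,d))
    p=cv2.undistortPoints(np.stack([u,v],-1).reshape(-1,1,2).astype(float),K,np.array([k1,0,0,0.])).reshape(-1,2)
    d=d.reshape(-1); X=np.c_[p[:,0]*d,-p[:,1]*d,-d]
    return X@P[:3,:3].T+P[:3,3]
def proj(n,X):
    K,k1,P=cam(n); X=(np.atleast_2d(X)-P[:3,3])@P[:3,:3]; s=X[:,:2]/-X[:,2:]; s[:,1]*=-1
    s=s*(1+k1*(s**2).sum(1,keepdims=True)); return s@K[:2,:2].T+K[:2,2]
def cloud(n,d,m=None):
    m=(d>0) if m is None else (m&(d>0)); v,u=np.nonzero(m); return unproj(n,u,v,d[v,u])
E
python3 - <<'E'
from h import *
for n in("scene","top"):
    im,d=r.grab_frame(n); cv2.imwrite(f"pics/{n}0.png",im); np.save(n+"0.npy",d)
    K,k,P=cam(n); print(n,K.tolist(),k,P.round(3).tolist())
    for l in ["unit","fitted_unit","empty_bay","guard","guard_handle","rack","latch","open_frame","screwdriver","parts_bin"]:
        print(l,[(np.round(o["extent"]).tolist(),round(o["conf"],2)) for o in r.search_frame(n,l)[:3]])
o=r.get_obs();print(o,r.tcp_to_grasp)
E
```

```text
pics
scene [[419.36810359744425, 0.0, 283.55232275540504], [0.0, 419.36810359744425, 210.98031051833433], [0.0, 0.0, 1.0]] 0.003725241050993184 [[0.421, -0.486, 0.766, 1.259], [0.907, 0.239, -0.347, -0.586], [-0.014, 0.841, 0.541, 0.617], [0.0, 0.0, 0.0, 1.0]]
unit [([93.0, 224.0, 144.0, 256.0], 0.7), ([104.0, 269.0, 155.0, 300.0], 0.69), ([261.0, 204.0, 284.0, 238.0], 0.58)]
fitted_unit [([397.0, 195.0, 408.0, 204.0], 0.49)]
empty_bay [([361.0, 201.0, 411.0, 225.0], 0.66)]
guard [([359.0, 168.0, 467.0, 218.0], 0.89)]
guard_handle [([361.0, 167.0, 466.0, 220.0], 0.7)]
rack [([352.0, 167.0, 514.0, 259.0], 0.76), ([361.0, 169.0, 467.0, 218.0], 0.19)]
latch []
open_frame [([255.0, 256.0, 297.0, 300.0], 0.57)]
screwdriver [([320.0, 179.0, 336.0, 213.0], 0.61), ([259.0, 203.0, 284.0, 237.0], 0.55)]
parts_bin [([306.0, 267.0, 375.0, 336.0], 0.8)]
top [[454.53478665815874, 0.0, 279.33928473920315], [0.0, 454.53478665815874, 213.0720093904881], [0.0, 0.0, 1.0]] -0.07448941365357242 [[-0.003, 0.982, -0.189, 0.37], [-1.0, 0.002, 0.029, -0.241], [0.029, 0.189, 0.982, 1.086], [0.0, 0.0, 0.0, 1.0
[... 548 characters left out ...]
], 0.57)]
{'clock': 1.1, 'q': array([ 1.09581825,  0.3332283 ,  0.03990961,  1.46539359, -0.01340527,
        1.34333739, -0.05847793]), 'qd': array([ 0.00085641, -0.00018276,  0.00129906, -0.00062117,  0.00031796,
       -0.00034084,  0.00130358]), 'joint_efforts': array([ 1.19523797e-04, -6.56120110e+01,  1.33272987e+00, -4.04052007e+01,
       -6.02140487e-02,  3.48922075e-02,  3.86958288e-05]), 'position': array([ 0.2385172 , -0.60461402,  0.22253086]), 'orientation': array([ 0.39783394,  0.58461841, -0.39779222,  0.58456036]), 'contact_force': array([ 0.3385431 ,  0.23791874, -0.16577722]), 'moment': array([-0.00043015, -0.00276407, -0.01517391]), 'opening': 0.08668791269968158} -0.0187
```

Run:
```python
import cv2,numpy as np
a=cv2.imread("pics/top0.png")[90:350,10:460]; b=cv2.imread("pics/scene0.png")[150:350,80:530]
a=cv2.resize(a,None,fx=1.3,fy=1.3,interpolation=2);b=cv2.resize(b,None,fx=1.3,fy=1.3,interpolation=2)
cv2.imwrite("pics/a.png",np.vstack([a,b]))
```

```text
(no output)
```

View pics/a.png

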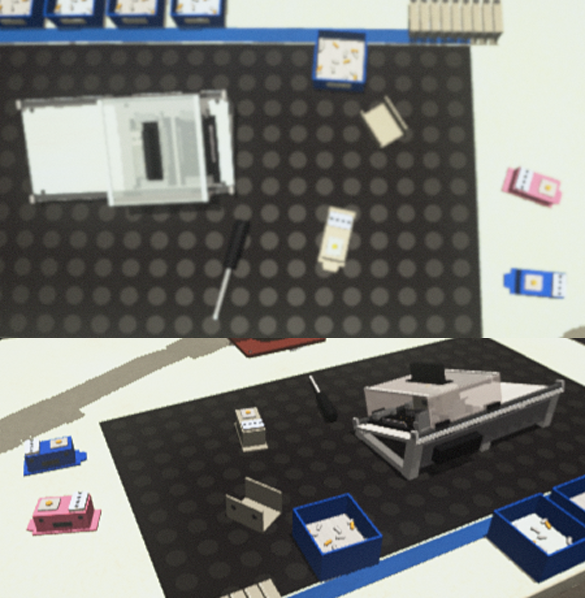

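The top view shows the loose unit at about px (269,273), tongue toward the robot and terminal block away. The rack is on the left with the guard over the bays and its black handle at about px (127,205). The pink and blue look-alikes lie off the mat to the right.

Run:
```python
from h import *
im,d=r.grab_frame("top")
o=r.outline_of("top","unit")[0]; P=cloud("top",d,o["pixels"]); print("unit",o["extent"],len(P))
print("z pct",np.percentile(P[:,2],[1,10,25,50,75,90,99]).round(4))
t=P[P[:,2]>.036]; b=cv2.minAreaRect((t[:,:2]*1000).astype(np.float32)); print("box top",b, cv2.boxPoints(b).round(1).tolist())
b=cv2.minAreaRect((P[:,:2]*1000).astype(np.float32)); print("all",b)
t=P[P[:,2]>.046]; print("block mean",t.mean(0),len(t))
# rack region
m=np.zeros(d.shape,bool); m[150:255,15:195]=1
Q=cloud("top",d,m); v,u=np.nonzero(m&(d>0)); 
g=im[v,u].max(1)
h=(g<70)&(np.abs(u-127)<9)&(np.abs(v-205)<28); H=Q[h]; print("handle",h.sum(),np.percentile(H,[2,25,50,75,98],axis=0).round(3).tolist())
# height map coarse
R=Q[Q[:,2]>.02]; print("rack ext",R.min(0),R.max(0))
import collections
for x in np.arange(.36,.58,.02):
    print(round(x,2),[ (lambda s: round(float(np.median(s))*1000) if len(s) else -1)(Q[(abs(Q[:,0]-x)<.004)&(abs(Q[:,1]-y)<.004),2]) for y in np.arange(.34,-.06,-.015)])
```

```text
unit [396.2, 294.5, 446.6, 319.5] 925
z pct [-0.0005  0.0032  0.0241  0.0397  0.0434  0.047   0.0502]
box top ((351.49365234375, -611.0625), (81.02090454101562, 44.302669525146484), 84.8967056274414) [[325.79998779296875, -649.4000244140625], [370.0, -653.4000244140625], [377.20001220703125, -572.7000122070312], [333.0, -568.7000122070312]]
all ((351.7829284667969, -607.1741943359375), (112.462890625, 48.1733283996582), 84.57278442382812)
block mean [ 0.34926048 -0.63575793  0.04789293] 138
handle 419 [[0.528, 0.05, 0.104], [0.547, 0.054, 0.125], [0.567, 0.055, 0.137], [0.588, 0.057, 0.148], [0.612, 0.066, 0.163]]
rack ext [ 0.48536995 -0.06160826  0.02023296] [0.696642   0.31167015 0.16706308]
0.36 [-1, -1, -1, -1, -1, -1, -1, -1, -1, -1, -1, -1, -1, -1, -1, -1, -1, -1, -1, -1, -1, -1, -1, -1, -1, -1, -1]
0.38 [-1, -1, -1, -1, -1, -1, -1, -1, -1, -1, -1, -1, -1, -1, -1, -1, -1, -1, -1, -1, -1, -1, -1, -1, -1, -1, -1]
0.4 [-1, -1, -1, -1, -1, -1, -1, -1, -1, -1, -1, -1, -1, -1, -1, -1, -1, -1, -1, -1, -1, -1, -1, -1, -1, -1, -1]
0.42 [-1, -1, -1, -1, -1, -1, -1, -1, -1, -1, -1, -1, -1, -1, -1, -1, -1, -1, -1, -1, -1, -1, -1, -1, -1, -1, -1]
0.44 [-1, -1, -1, -1, -1, -1, -1, -1, -1, -1, -1, -1, -1, -1, -1, -1, -1, -1, -1, -1, -1, -1, -1, -1, -1, -1, -1]
0.46 [-1, -1, -1, -1, -1, -1, -1, -1, -1, -1, -1, -1, -1, -1, -1, -1, -1, -1, -1, -1, -1, -1, -1, -1, -1, -1, -1]
0.48 [4, 3, 3, 4, 4, 5, 5, 4, 4, 3, 4, 3, 4, 3, 4, 2, 4, 1, 3, 3, 4, 3, 3, 3, 3, 3, 3]
0.5 [4, 4, 3, 33, 14, 4, 6, 3, 4, 4, 2, 4, -1, 90, 91, 89, 88, 88, 88, 87, 86, 86, 87, 85, 86, 5, 2]
0.52 [4, 4, -1, 32, 29, 29, 31, 29, 29, 30, 29, 29, -1, 100, 98, 98, 97, 97, 97, 97, 95, 95, 94, 95, 93, 31, 30]
0.54 [4, 5, -1, 41, 38, 37, 38, 37, 38, 37, 37, 35, -1, 108, 105, 104, 105, 106, -1, 129, 104, 104, 103, 104, 101, 38, 32]
0.56 [5, 4, -1, 48, 47, 48, 47, 46, 45, 45, 44, 43, -1, 116, 114, 115, 114, 114, 150, 138, 112, 112, 113, 112, 80, 45, 39]
```

Run:
```python
from h import *
from scipy.spatial.transform import Rotation as R
d=np.load("top0.npy"); im=cv2.imread("pics/top0.png")
m=np.zeros(d.shape,bool); m[247:302,255:288]=1
P=cloud("top",d,m); P=P[P[:,2]>.012]
t=P[(P[:,2]>.036)]; b=cv2.minAreaRect((t[:,:2]*1000).astype(np.float32)); print("box top",b)
b=cv2.minAreaRect((P[:,:2]*1000).astype(np.float32)); print("all",b)
print("zmed",np.median(t[:,2]),"block",P[P[:,2]>.0465].mean(0))
m[:]=0; m[150:255,15:195]=1; Q=cloud("top",d,m)
def plane(S):
    for _ in range(4):
        A=np.c_[S[:,:2],np.ones(len(S))]; c=np.linalg.lstsq(A,S[:,2],rcond=None)[0]; e=S[:,2]-A@c; S=S[abs(e)<.004]
    n=np.array([-c[0],-c[1],1]);n/=np.linalg.norm(n); return c,n,len(S)
T=Q[(Q[:,1]>.17)&(Q[:,1]<.29)&(Q[:,0]>.53)&(Q[:,0]<.65)]; c1,n1,k=plane(T); print("floor",c1,np.degrees(np.arccos(n1[2])),np.degrees(np.arctan2(c1[1],c1[0])),k)
G=Q[(Q[:,1]>-.01)&(Q[:,1]<.13)&(Q[:,2]>.08)&(Q[:,0]>.51)]; c2,n2,k=plane(G); print("hood",c2,np.degrees(np.arccos(n2[2])),np.degrees(np.arctan2(c2[1],c2[0])),k)
e=(Q[:,2]-Q[:,:2]@c2[:2]-c2[2])*n2[2]; H=Q[(e>.03)&(e<.045)]; print("handletop",len(H),H.mean(0),H.min(0),H.max(0),e.max()); b=cv2.minAreaRect((H[:,:2]*1000).astype(np.float32));print(b)
for nm,S in(("hood",Q[abs(e)<.004]),("all",Q[(Q[:,2]>.02)])):
    b=cv2.minAreaRect((S[:,:2]*1000).astype(np.float32));print(nm,b,cv2.boxPoints(b).round().tolist())
print(R.from_quat(r.get_obs()["orientation"]).as_matrix().round(2))
```

```text
box top ((436.3896789550781, -247.4915771484375), (44.572444915771484, 79.77923583984375), 77.54843139648438)
all ((434.52264404296875, -247.07933044433594), (44.572444915771484, 83.60321044921875), 77.54843139648438)
zmed 0.04483660958067981 block [ 0.44990164 -0.25053045  0.0495793 ]
floor [ 0.40375086  0.01807954 -0.18464001] 22.006364617736743 2.5639324579893525 2613
hood [ 0.35047109  0.02531677 -0.08330321] 19.36067460148452 4.131664493379002 1923
handletop 230 [0.56101517 0.05986814 0.15140862] [0.52427126 0.05220277 0.13500117] [0.5970159  0.06822275 0.16742848] 0.04046930493231005
((560.6400146484375, 60.478458404541016), (73.23011016845703, 13.760225296020508), 4.042965412139893)
hood ((573.5967407226562, 61.09306335449219), (168.98512268066406, 170.7221221923828), 2.7709970474243164) [[485.0, 142.0], [493.0, -28.0], [662.0, -20.0], [654.0, 150.0]]
all ((587.9031372070312, 125.35142517089844), (205.48866271972656, 366.6844787597656), 3.1453192234039307) [[475.0, 303.0], [495.0, -63.0], [701.0, -52.0], [680.0, 314.0]]
[[-0.    0.93  0.37]
 [ 0.    0.37 -0.93]
 [-1.   -0.   -0.  ]]
```

{"op": "jog_arm", "data": {"targets": [[2.3,4.75,0,0,0,-1.6,40],[2.3,4.75,0,0,0,-1.6,40],[2.3,4.75,0,0,0,-1.6,40],[2.3,4.75,0,0,0,-1.6,40],[2.3,4.75,0,0,0,-1.6,40],[2.3,4.75,0,0,0,-1.6,40],[2.3,4.75,0,0,0,-1.6,40],[2.3,4.75,0,0,0,-1.6,40],[2.3,4.75,0,0,0,-1.6,40],[2.3,4.75,0,0,0,-1.6,40],[2.3,4.75,0,0,0,-1.6,40],[2.3,4.75,0,0,0,-1.6,40]]}}

```text
clock: 2.7
position: [0.5151, -0.0331, 0.2229]
orientation: [0.49, 0.509, -0.49, 0.51]
contact_force: [0.8, -0.0, -0.6]
opening: 0.0351
```

{"op": "jog_arm", "data": {"targets": [[2.3,4.65,0,0,0,0,40],[2.3,4.65,0,0,0,0,40],[0,0,0,0,0,0,40],[0,0,-3.5,0,0,0,40],[0,0,-3.5,0,0,0,40],[0,0,-2.2,0,0,0,40],[0,0,0,0,0,0,40]]}}

```text
clock: 3.58
position: [0.5593, 0.0572, 0.1291]
orientation: [0.489, 0.51, -0.491, 0.509]
contact_force: [0.4, -0.5, 0.4]
opening: 0.0347
```

{"op": "jog_arm", "data": {"targets": [[-0.1,1.5,0,0,0,0,40],[-0.1,2,0,0,0,0,40],[-0.1,2,0,0,0,0,40],[-0.1,2,0,0,0,0,40],[-0.1,2,0,0,0,0,40],[-0.1,2,0,0,0,0,40],[-0.1,2,0,0,0,0,40],[-0.05,1,0,0,0,0,40]]}}

```text
clock: 4.58
position: [0.5531, 0.2053, 0.1319]
orientation: [0.49, 0.51, -0.489, 0.511]
contact_force: [0.0, -2.3, 1.4]
opening: 0.0349
```

{"op": "jog_arm", "data": {"targets": [[0,0.7,0,0,0,0,40],[0,0.5,0,0,0,0,40],[0,0.3,0,0,0,0,40]]}}

```text
clock: 4.95
position: [0.5533, 0.2182, 0.1307]
orientation: [0.49, 0.51, -0.49, 0.51]
contact_force: [-0.9, -2.1, -0.2]
opening: 0.035
```

{"op": "jog_arm", "data": {"targets": [[0,0.6,0,0,0,0,40],[0,0.4,0,0,0,0,40],[0,0.3,0,0,0,0,40]]}}

```text
clock: 5.32
position: [0.5534, 0.222, 0.1302]
orientation: [0.487, 0.506, -0.496, 0.511]
contact_force: [-9.5, -34.5, 18.9]
opening: 0.0353
```

{"op": "jog_arm", "data": {"targets": [[0,-1.9,0,0,0,0,40],[0,0,4,0,0,0,40],[0,0,5,0,0,0,60],[0,-5,2,0,0,0,100],[-2,-5.8,0,0,0,0,100],[-2,-5.8,0,0,0,0,100],[-2,-5.8,0,0,0,0,100],[-2,-5.8,0,0,0,0,100],[-2,-5.8,0,0,0,-3,100],[-1,-5.8,0,0,0,-6,100],[0,-4,0,0,0,-6,100]]}}

```text
clock: 6.7
position: [0.4425, -0.2282, 0.2408]
orientation: [0.554, 0.44, -0.553, 0.44]
contact_force: [1.3, 0.5, 0.5]
opening: 0.0868
```

Run:
```python
from h import *
print(r.get_obs()["position"],r.get_obs()["contact_force"])
for n in("scene","top"):
    im,d=r.grab_frame(n); cv2.imwrite(f"pics/{n}1.png",im); np.save(n+"1.npy",d)
    for l in ["latch","latch_nose","heel","fitted_unit","empty_bay","unit"]:
        print(n,l,[(np.round(o["extent"]).tolist(),round(o["conf"],2)) for o in r.search_frame(n,l)[:3]])
a=cv2.resize(cv2.imread("pics/top1.png")[145:305,10:300],None,fx=2.5,fy=2.5,interpolation=2)[:300+100]
b=cv2.resize(cv2.imread("pics/scene1.png")[160:230,340:540],None,fx=3.6,fy=3.6,interpolation=2)[:200+52]
w=max(a.shape[1],b.shape[1]); f=lambda x:cv2.copyMakeBorder(x,0,0,0,w-x.shape[1],0)
cv2.imwrite("pics/b.png",np.vstack([f(a)[:345],f(b)])); print(a.shape,b.shape)
```

```text
[ 0.44245565 -0.22816574  0.24080107] [1.29710783 0.49113029 0.47346333]
scene latch [([402.0, 208.0, 412.0, 221.0], 0.49)]
scene latch_nose [([398.0, 206.0, 413.0, 219.0], 0.73)]
scene heel [([363.0, 201.0, 419.0, 221.0], 0.79), ([351.0, 158.0, 514.0, 258.0], 0.6), ([400.0, 208.0, 413.0, 222.0], 0.54)]
scene fitted_unit [([397.0, 182.0, 433.0, 212.0], 0.59)]
scene empty_bay [([364.0, 200.0, 416.0, 223.0], 0.93), ([398.0, 208.0, 411.0, 218.0], 0.56)]
scene unit [([95.0, 221.0, 144.0, 258.0], 0.91), ([102.0, 269.0, 154.0, 300.0], 0.75), ([260.0, 202.0, 285.0, 238.0], 0.59)]
top latch []
top latch_nose [([151.0, 175.0, 166.0, 186.0], 0.58)]
top heel [([148.0, 175.0, 181.0, 232.0], 0.6)]
top fitted_unit [([19.0, 159.0, 194.0, 248.0], 0.73), ([112.0, 182.0, 145.0, 225.0], 0.6)]
top empty_bay [([145.0, 171.0, 182.0, 229.0], 0.71)]
top unit [([396.0, 218.0, 445.0, 248.0], 0.77), ([398.0, 296.0, 444.0, 323.0], 0.71)]
(400, 725, 3) (252, 720, 3)
```

View pics/b.png

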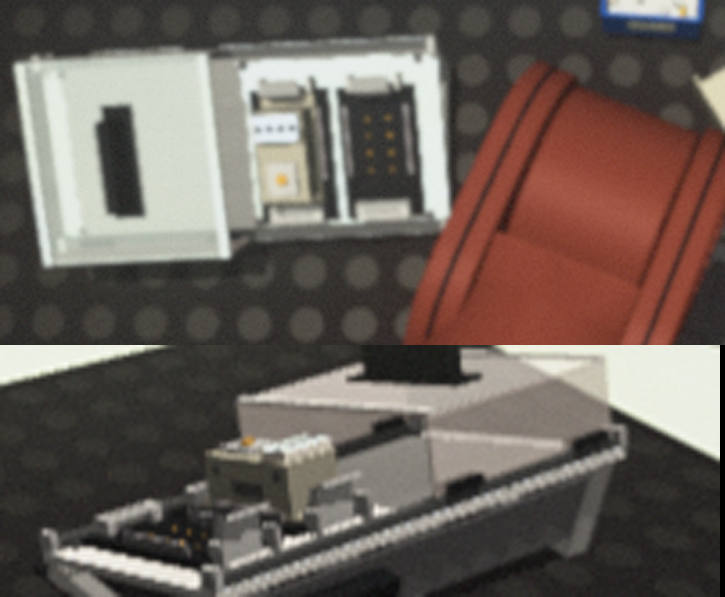

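The top view now shows the guard fully left. The fitted unit is in the left bay at about px (122,208) and the empty bay is on the right, centred near px (161,207). The arm is hovering over the loose unit.

{"op": "jog_arm", "data": {"targets": [[1.0,-2.3,-3,0,0,0,100],[0,0,-5,0,0,0,100],[0,0,-5,0,0,0,100],[0,0,-5,0,0,0,100],[0,0,-3.0,0,0,0,100],[0,0,-1.5,0,0,0,100],[0,0,0,0,0,0,100],[0,0,0,0,0,0,0],[0,0,0,0,0,0,0],[0,0,0,0,0,0,0],[0,0,0,0,0,0,0]]}}

```text
clock: 8.78
position: [0.4532, -0.2488, 0.0159]
orientation: [0.552, 0.442, -0.552, 0.442]
contact_force: [0.2, 0.4, -0.1]
opening: 0.055
```

Run:
```python
from h import *
d=np.load("top1.npy"); im=cv2.imread("pics/top1.png")
m=np.zeros(d.shape,bool); m[175:235,105:150]=1; Q=cloud("top",d,m); c=np.array([.40375,.01808,-.18464])
# refit floor slope on free right part & bays
a=np.radians(22)
res=[]
m2=np.zeros(d.shape,bool); m2[165:240,98:185]=1; F=cloud("top",d,m2)
for psi in np.radians(np.arange(0,6.1,.5)):
    ex=np.array([np.cos(a)*np.cos(psi),np.cos(a)*np.sin(psi),np.sin(a)]); ey=np.array([-np.sin(psi),np.cos(psi),0]); ez=np.cross(ex,ey)
    h=Q@ez; z=np.sort(h); T=Q[(h>np.percentile(h,97)-.014)&(h<np.percentile(h,97)+.003)]
    x,y=T@ex,T@ey; 
    res.append((np.degrees(psi),np.ptp(np.percentile(y,[1,99])),np.ptp(np.percentile(x,[1,99])),np.median(T@ez),np.mean(np.percentile(x,[1,99])),np.mean(np.percentile(y,[1,99])),len(T)))
for q in res: print(np.round(q,4))
psi=np.radians(3); ex=np.array([np.cos(a)*np.cos(psi),np.cos(a)*np.sin(psi),np.sin(a)]); ey=np.array([-np.sin(psi),np.cos(psi),0]); ez=np.cross(ex,ey)
X=np.c_[F@ex,F@ey,F@ez]; np.save("F.npy",X)
z0=np.percentile(X[:,2],10)
print("z hist",np.histogram(X[:,2],bins=np.arange(-.22,-.1,.004)))
```

```text
[ 0.000e+00  4.300e-02  7.900e-02 -1.222e-01  5.672e-01  7.790e-02
  7.080e+02]
[ 5.000e-01  4.300e-02  7.900e-02 -1.225e-01  5.679e-01  7.300e-02
  7.090e+02]
[ 1.000e+00  4.280e-02  7.920e-02 -1.227e-01  5.686e-01  6.800e-02
  7.090e+02]
[ 1.500e+00  4.250e-02  7.930e-02 -1.229e-01  5.692e-01  6.300e-02
  7.100e+02]
[ 2.000e+00  4.260e-02  7.930e-02 -1.231e-01  5.698e-01  5.810e-02
  7.100e+02]
[ 2.500e+00  4.260e-02  7.930e-02 -1.233e-01  5.703e-01  5.320e-02
  7.110e+02]
[ 3.000e+00  4.250e-02  7.930e-02 -1.235e-01  5.709e-01  4.820e-02
  7.110e+02]
[ 3.500e+00  4.240e-02  7.930e-02 -1.236e-01  5.713e-01  4.320e-02
  7.100e+02]
[ 4.000e+00  4.240e-02  7.920e-02 -1.237e-01  5.717e-01  3.810e-02
  7.110e+02]
[ 4.500e+00  4.260e-02  7.900e-02 -1.239e-01  5.719e-01  3.310e-02
  7.110e+02]
[ 5.000e+00  4.280e-02  7.880e-02 -1.240e-01  5.722e-01  2.800e-02
  7.110e+02]
[ 5.500e+00  4.330e-02  7.880e-02 -1.241e-01  5.724e-01  2.300e-02
  7.120e+02]
[ 6.000e+00  4.380e-02  7.880e-02 -1.241e-01  5.726e-01  1.800e-02
  7.120e+02]
z hist (array([   0,    0,    0,    0,    0,    1,   11,   37,   10,    0,   26,
       1068, 1507, 1471,  666,  300,  263,   67,   48,  123,   93,   28,
         67,  257,  208,  163,   24,    8,   38]), array([-0.22 , -0.216, -0.212, -0.208, -0.204, -0.2  , -0.196, -0.192,
       -0.188, -0.184, -0.18 , -0.176, -0.172, -0.168, -0.164, -0.16 ,
       -0.156, -0.152, -0.148, -0.144, -0.14 , -0.136, -0.132, -0.128,
       -0.124, -0.12 , -0.116, -0.112, -0.108, -0.104]))
```

{"op": "jog_arm", "data": {"targets": [[0,0,0,0,0,0,0],[0,0,0,0,0,0,0],[0,0,0,0,0,0,0],[0,0,0,0,0,0,0]]}}

```text
clock: 9.28
position: [0.4531, -0.249, 0.0157]
orientation: [-0.552, -0.442, 0.552, -0.442]
contact_force: [-1.0, -2.4, 2.9]
opening: 0.0435
```

Run:
```python
import numpy as np
X=np.load("F.npy"); 
L=X-[.5719,.0482,-.1665]; Rr=X-[.5719,-.0318,-.1665]
s=L[(abs(L[:,1])<.015)]
for a,b in((-.03,.01),(.018,.034)):
    k=s[(s[:,0]>a)&(s[:,0]<b)]; print("fit top",a,b,np.percentile(k[:,2],[10,50,90]).round(4),len(k))
f=lambda P,a,b:[(int(round(t*1000)),int(round(1000*np.median(P[abs(P[:,a]-t)<.0015,b]))) if (abs(P[:,a]-t)<.0015).any() else None) for t in np.arange(-.08,.08,.003)]
print("R x-profile |y|<10",f(Rr[abs(Rr[:,1])<.01],0,2))
print("L x-profile",f(L[abs(L[:,1])<.01],0,2))
print("R y-profile keeper",f(Rr[(Rr[:,0]>-.063)&(Rr[:,0]<-.054)],1,2))
print("R y-profile mid",f(Rr[(Rr[:,0]>-.025)&(Rr[:,0]<.03)],1,2))
k=Rr[(Rr[:,2]>.010)&(Rr[:,2]<.018)&(Rr[:,0]<-.04)&(abs(Rr[:,1])<.03)];print("keeper",np.percentile(k,[2,10,50,90,98],axis=0).round(4).tolist(),len(k))
k=L[(L[:,2]>.010)&(L[:,2]<.018)&(L[:,0]<-.05)&(abs(L[:,1])<.03)];print("keeperL",np.percentile(k,[2,10,50,90,98],axis=0).round(4).tolist(),len(k))
```

```text
fit top -0.03 0.01 [0.0392 0.043  0.046 ] 244
fit top 0.018 0.034 [0.0464 0.0483 0.0509] 100
R x-profile |y|<10 [(-80, 1), (-77, 2), (-74, -3), (-71, -6), (-68, -1), (-65, 13), (-62, 11), (-59, 11), (-56, 11), (-53, 3), (-50, 1), (-47, 1), (-44, 0), (-41, 1), (-38, 1), (-35, 1), (-32, 2), (-29, 1), (-26, 2), (-23, 0), (-20, 0), (-17, 1), (-14, 1), (-11, -1), (-8, 1), (-5, 2), (-2, 0), (1, 1), (4, 1), (7, 1), (10, 0), (13, 1), (16, 1), (19, 1), (22, 1), (25, 1), (28, 0), (31, 0), (34, 2), (37, 1), (40, -1), (43, 0), (46, 10), (49, 16), (52, 23), (55, 26), (58, 27), (61, 25), (64, 10), (67, -5), (70, -6), (73, -4), (76, -5), (79, -6)]
L x-profile [(-80, 3), (-77, 3), (-74, -2), (-71, -7), (-68, None), (-65, 12), (-62, 12), (-59, 11), (-56, 13), (-53, 13), (-50, 6), (-47, None), (-44, None), (-41, 40), (-38, 41), (-35, 43), (-32, 43), (-29, 44), (-26, 44), (-23, 45), (-20, 46), (-17, 44), (-14, 44), (-11, 44), (-8, 44), (-5, 41), (-2, 40), (1, 41), (4, 39), (7, 41), (10, 40), (13, 47), (16, 49), (19, 47), (22, 47), (25, 50), (28, 48), (31, 48), (34, 49), (37, 44), (40, 16), (43, 4), (46
[... 871 characters left out ...]
5), (-44, -5), (-41, -5), (-38, -4), (-35, -4), (-32, 0), (-29, 3), (-26, 9), (-23, 2), (-20, 1), (-17, 1), (-14, 2), (-11, 1), (-8, 1), (-5, 0), (-2, 0), (1, 1), (4, 1), (7, 1), (10, 1), (13, 1), (16, 1), (19, 1), (22, 0), (25, 1), (28, 8), (31, 6), (34, 1), (37, -1), (40, -5), (43, -5), (46, 0), (49, 3), (52, 7), (55, 7), (58, 21), (61, 40), (64, 44), (67, 42), (70, 44), (73, 44), (76, 44), (79, 46)]
keeper [[-0.0657, -0.0206, 0.0102], [-0.0648, -0.0161, 0.0105], [-0.0599, 0.0024, 0.0129], [-0.054, 0.0203, 0.0149], [-0.0529, 0.0239, 0.0168]] 103
keeperL [[-0.0659, -0.0221, 0.0102], [-0.0645, -0.0183, 0.0108], [-0.058, 0.0023, 0.013], [-0.052, 0.0204, 0.0147], [-0.0512, 0.0242, 0.0163]] 123
```

```bash
cat >> h.py <<'E'
from scipy.spatial.transform import Rotation as Rot
A=np.radians(22); PSI=np.radians(3)
ex=np.array([np.cos(A)*np.cos(PSI),np.cos(A)*np.sin(PSI),np.sin(A)]); ey=np.array([-np.sin(PSI),np.cos(PSI),0]); ez=np.cross(ex,ey)
B=np.c_[ex,ey,ez]; O=B@np.array([.5716,-.0305,-.1665])
TU=np.array([.016,0,.0127])   # TCP in unit frame
def goal(x,y,z,tilt):  # unit pose in bay (m, deg) -> tcp pos, R
    U=B@Rot.from_euler("y",-tilt,degrees=True).as_matrix()
    return O+B@np.array([x,y,z])+U@TU, np.c_[-U[:,2],U[:,0],-U[:,1]]
def delta(*g):
    p,M=goal(*g); o=r.get_obs(); M0=Rot.from_quat(o["orientation"]).as_matrix()
    rv=np.degrees(Rot.from_matrix(M@M0.T).as_rotvec())
    print(g,"to",p.round(4),"d cm",((p-o["position"])*100).round(2),"rv deg",rv.round(2))
def unitpose(): # unit in bay from tcp
    o=r.get_obs(); M=Rot.from_quat(o["orientation"]).as_matrix(); U=np.c_[M[:,1],-M[:,2],-M[:,0]]
    q=B.T@(o["position"]-U@TU-O); W=B.T@U
    print("unit in bay mm",(q*1000).round(1),"tilt",np.degrees(np.arctan2(W[2,0],W[0,0])).round(2),"yaw",np.degrees(np.arctan2(W[1,0],W[0,0])).round(2),"roll",np.degrees(np.arctan2(W[2,1],W[2,2])).round(2),"F",o["contact_force"].round(1),"open",o["opening"].round(4),"t",o["clock"])
E
python3 - <<'E'
from h import *
delta(.0557,0,.074,16); delta(-.002,0,.0175,16)
E
```

```text
(0.0557, 0, 0.074, 16) to [0.6218 0.002  0.1691] d cm [16.87 25.1  15.34] rv deg [ -3.2  -37.97  15.11]
(-0.002, 0, 0.0175, 16) to [5.895e-01 4.000e-04 9.510e-02] d cm [13.64 24.93  7.94] rv deg [ -3.2  -37.97  15.11]
```

{"op": "jog_arm", "data": {"targets": [[0,0,2,0,0,0,0],[0,0,4,0,0,0,0],[0,0,5,0,0,0,0],[0,0,5,0,0,0,0],[0,0,4.5,0,0,0,0],[2.1,3.1,0,0,0,1.9,0],[2.1,3.1,0,0,0,1.9,0],[2.1,3.1,0,0,0,1.9,0],[2.1,3.1,0,0,0,1.9,0],[2.1,3.1,0,0,0,1.9,0],[2.1,3.1,0,0,0,1.9,0],[2.1,3.1,0,0,0,1.9,0]]}}

```text
clock: 10.78
position: [0.6, -0.0301, 0.2195]
orientation: [0.497, 0.504, -0.497, 0.502]
contact_force: [0.1, -0.9, -2.9]
opening: 0.0435
```

{"op": "jog_arm", "data": {"targets": [[2.1,3.1,0,0,0,1.9,0],[0,0,0,0.25,-4.7,0,0],[0,0,0,0.25,-4.75,0,0],[0,0,0,0.25,-4.75,0,0],[0,0,0,0.25,-4.75,0,0],[0,0,0,0.25,-4.75,0,0],[0,0,0,0.25,-4.75,0,0],[0,0,0,0.25,-4.75,0,0],[0,0,0,0.25,-4.75,0,0],[0,0,0,0,0,0,0]]}}

```text
clock: 12.02
position: [0.6186, -0.0006, 0.218]
orientation: [0.629, 0.327, -0.296, 0.64]
contact_force: [0.8, 0.4, -3.1]
opening: 0.0438
```

Run:
```python
from h import *
unitpose()
delta(.0557,0,.074,16)
for n in("scene","top"):
    im,d=r.grab_frame(n); cv2.imwrite(f"pics/{n}2.png",im); np.save(n+"2.npy",d)
a=cv2.resize(cv2.imread("pics/top2.png")[140:260,80:240],None,fx=3,fy=3,interpolation=2)[:300]
b=cv2.resize(cv2.imread("pics/scene2.png")[140:240,320:500],None,fx=3,fy=3,interpolation=2)[:300]
w=540; f=lambda x:cv2.copyMakeBorder(x,0,0,0,w-x.shape[1],0)
cv2.imwrite("pics/c.png",np.vstack([f(a),f(b)]))
```

```text
Traceback (most recent call last):
  File "h.py", line 30, in unitpose
    print("unit in bay mm",(q*1000).round(1),"tilt",np.degrees(np.arctan2(W[2,0],W[0,0])).round(2),"yaw",np.degrees(np.arctan2(W[1,0],W[0,0])).round(2),"roll",np.degrees(np.arctan2(W[2,1],W[2,2])).round(2),"F",o["contact_force"].round(1),"open",o["opening"].round(4),"t",o["clock"])
                                                                                                                                                                                                                                                     ^^^^^^^^^^^^^^^^^^
AttributeError: 'float' object has no attribute 'round'
```

```bash
sed -i 's/o\["opening"\].round(4)/round(o["opening"],4)/' h.py
python3 - <<'E'
from h import *
unitpose()
delta(.0557,0,.074,16)
for n in("scene","top"):
    im,d=r.grab_frame(n); cv2.imwrite(f"pics/{n}2.png",im); np.save(n+"2.npy",d)
a=cv2.resize(cv2.imread("pics/top2.png")[140:260,80:240],None,fx=3,fy=3,interpolation=2)[:300]
b=cv2.resize(cv2.imread("pics/scene2.png")[140:240,320:500],None,fx=3,fy=3,interpolation=2)[:300]
w=540; f=lambda x:cv2.copyMakeBorder(x,0,0,0,w-x.shape[1],0)
cv2.imwrite("pics/c.png",np.vstack([f(a),f(b)]))
E
```

```text
unit in bay mm [ 70.9  -2.3 120.7] tilt 15.74 yaw -0.49 roll 0.15 F [ 0.8  0.4 -3.1] open 0.0438 t 12.025
(0.0557, 0, 0.074, 16) to [0.6218 0.002  0.1691] d cm [ 0.32  0.26 -4.89] rv deg [-0.29 -0.28  0.37]
```

View pics/c.png

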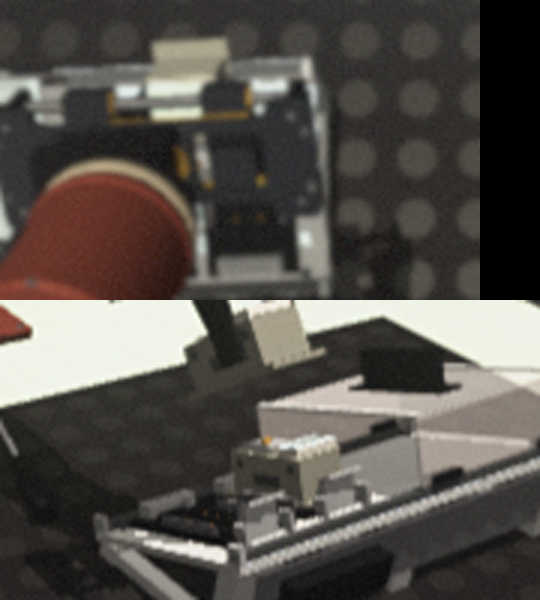

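The lower half (scene camera) shows the unit held tilted above the rack, latch end up-right, at about px (405,160). Next I compare it with the fitted unit in the same camera.

```bash
cat > cmp.py <<'E'
from h import *
def fit(C,S,o):
    # S: cam cloud in nominal unit frame; print offsets of +x face, top, block, flange
    f=lambda k,a: (np.round(np.median(k[:,a])*1000,1),len(k))
    m=(S[:,2]>.008)&(S[:,2]<.036)&(abs(S[:,1])<.018)&(abs(S[:,0]-.040)<.006); print(o,"face x(40)",f(S[m],0))
    if m.sum()>5: print("  face slope dx/dz",np.polyfit(S[m,2],S[m,0],1)[0].round(3),"dx/dy",np.polyfit(S[m,1],S[m,0],1)[0].round(3))
    m=(S[:,0]>.042)&(S[:,0]<.049)&(abs(S[:,1])<.02)&(abs(S[:,2]-.004)<.005); print("  flange z(4)",f(S[m],2))
    m=(S[:,0]>.016)&(S[:,0]<.036)&(abs(S[:,1])<.02)&(abs(S[:,2]-.0475)<.006); print("  block z(47.5)",f(S[m],2))
    m=(S[:,2]>.006)&(S[:,2]<.038)&(abs(S[:,0]-.038)<.01)&(abs(S[:,1])<.03); k=S[m,1]; print("  y range at end",np.percentile(k,[2,98]).round(4) if m.sum() else None, m.sum())
    m=(S[:,2]>.001)&(S[:,2]<.007)&(abs(S[:,0]-.048)<.006)&(abs(S[:,1])<.032); k=S[m,1]; print("  flange y range(+-24)",np.percentile(k,[2,98]).round(4) if m.sum()else None, m.sum())
    m=(S[:,2]>.037)&(S[:,2]<.05)&(abs(S[:,1])<.03)&(abs(S[:,0]-.025)<.025); k=S[m]; print("  top block y,x range",np.percentile(k[:,1],[2,98]).round(4),np.percentile(k[:,0],[2,98]).round(4))
for n in ["scene"]:
    d=np.load(n+"2.npy"); C=cloud(n,d)
    fit(C,(C-O-B@np.array([0,.08,0]))@B,n+" fitted")
    o=r.get_obs(); M=Rot.from_quat(o["orientation"]).as_matrix(); U=np.c_[M[:,1],-M[:,2],-M[:,0]]
    fit(C,(C-(o["position"]-U@TU))@U,n+" held")
E
python3 cmp.py
```

```text
scene fitted face x(40) (np.float64(38.8), 91)
  face slope dx/dz 0.016 dx/dy 0.004
  flange z(4) (np.float64(nan), 0)
  block z(47.5) (np.float64(48.4), 45)
  y range at end [-0.024   0.0205] 177
  flange y range(+-24) [-0.0308  0.0215] 18
  top block y,x range [-0.0234  0.0195] [0.005  0.0403]
scene held face x(40) (np.float64(37.0), 177)
  face slope dx/dz 0.005 dx/dy -0.016
  flange z(4) (np.float64(1.4), 30)
  block z(47.5) (np.float64(44.2), 38)
  y range at end [-0.0221  0.0207] 287
  flange y range(+-24) [-0.0233  0.0238] 24
  top block y,x range [-0.0288  0.0234] [0.0189 0.0381]
  return _methods._mean(a, axis=axis, dtype=dtype,
  ret = ret.dtype.type(ret / rcount)
```

Run:
```python
from h import *
d=np.load("scene1.npy"); S=(cloud("scene",d)-O)@B
g=lambda P,a,b,lo,hi:[(int(round(t*1000)),int(round(1000*np.median(P[abs(P[:,a]-t)<.0015,b]))) if (abs(P[:,a]-t)<.0015).any() else None) for t in np.arange(lo,hi,.003)]
print("keeper y",g(S[(S[:,0]>-.064)&(S[:,0]<-.054)],1,2,-.04,.04))
print("cheeks y",g(S[(S[:,0]>-.025)&(S[:,0]<.03)],1,2,-.04,.04))
print("x",g(S[abs(S[:,1])<.012],0,2,-.07,.075))
for y0,nm in((0,"R"),(.08,"L")):
    k=S[(S[:,2]>.02)&(S[:,2]<.03)&(S[:,0]>.045)&(S[:,0]<.07)&(abs(S[:,1]-y0)<.025)];print("latch",nm,np.percentile(k,[2,50,98],axis=0).round(4).tolist(),len(k))
```

```text
keeper y [(-40, -14), (-37, -26), (-34, -3), (-31, 1), (-28, 2), (-25, 4), (-22, 2), (-19, -35), (-16, 2), (-13, -18), (-10, 3), (-7, 7), (-4, 2), (-1, 2), (2, 5), (5, 6), (8, 1), (11, 5), (14, 5), (17, 5), (20, 11), (23, 10), (26, 1), (29, 1), (32, None), (35, 1), (38, None)]
cheeks y [(-40, -46), (-37, -4), (-34, -2), (-31, 5), (-28, 4), (-25, -61), (-22, -58), (-19, -57), (-16, -57), (-13, -53), (-10, -55), (-7, 1), (-4, -51), (-1, 1), (2, -25), (5, 1), (8, 1), (11, 1), (14, 1), (17, 1), (20, 1), (23, 1), (26, 6), (29, 5), (32, None), (35, None), (38, None)]
x [(-70, None), (-67, 3), (-64, 6), (-61, 2), (-58, 2), (-55, 1), (-52, 11), (-49, -21), (-46, -43), (-43, -21), (-40, -44), (-37, -45), (-34, -47), (-31, -49), (-28, -50), (-25, -51), (-22, -52), (-19, -52), (-16, -55), (-13, -27), (-10, -28), (-7, 0), (-4, -28), (-1, 1), (2, 1), (5, 1), (8, 1), (11, 0), (14, 1), (17, 1), (20, 1), (23, 1), (26, 1), (29, None), (32, None), (35, None), (38, None), (41, None), (44, -80), (47, -80), (50, -81), (53, -82), (56, 5), (59, -5), (62, -86), (65, -69), (68, -87), (71, -89), (74, -91)]
latch R [[0.0535, -0.0175, 0.0203], [0.0622, -0.002, 0.025], [0.0663, 0.0158, 0.0279]] 31
latch L [[0.0537, 0.0624, 0.0201], [0.0615, 0.0774, 0.0248], [0.0668, 0.0964, 0.0288]] 33
```

```bash
sed -i 's/^TU=.*/TU=np.array([.0183,-.0005,.0167])/' h.py
python3 - <<'E'
from h import *
unitpose()
delta(.0268,0,.067,16);delta(.0268,0,.027,16); delta(-.002,0,.0187,16)
E
```

```text
unit in bay mm [ 72.5  -1.6 117.3] tilt 15.86 yaw -0.48 roll 0.17 F [ 0.8  0.  -2.5] open 0.044 t 12.125
(0.0268, 0, 0.067, 16) to [5.970e-01 2.000e-04 1.563e-01] d cm [-2.36  0.06 -6.38] rv deg [-0.3  -0.16  0.34]
(0.0268, 0, 0.027, 16) to [0.612  0.001  0.1192] d cm [ -0.87   0.13 -10.09] rv deg [-0.3  -0.16  0.34]
(-0.002, 0, 0.0187, 16) to [ 5.884e-01 -2.000e-04  1.008e-01] d cm [-3.220e+00  1.000e-02 -1.194e+01] rv deg [-0.3  -0.16  0.34]
```

{"op": "jog_arm", "data": {"targets": [[-1.2,0.1,-3.2,-0.3,-0.2,0.4,0],[-1.2,0,-3.2,0,0,0,0],[0.75,0,-1.85,0,0,0,0],[0.75,0,-1.85,0,0,0,0],[0,0,0,0,0,0,0],[0,0,0,0,0,0,0]]}}

```text
clock: 12.88
position: [0.6126, 0.0005, 0.1202]
orientation: [0.628, 0.326, -0.292, 0.644]
contact_force: [0.2, 0.2, -2.5]
opening: 0.0434
```

```bash
python3 - <<'E'
from h import *
unitpose()
delta(-.002,0,.0187,16)
im,d=r.grab_frame("scene");np.save("scene2.npy",d); cv2.imwrite("pics/scene3.png",im); t,_=r.grab_frame("top")
a=cv2.resize(t[140:260,80:240],None,fx=3,fy=3,interpolation=2)[:300]
b=cv2.resize(im[150:230,330:450],None,fx=4,fy=4,interpolation=2)[:300]
cv2.imwrite("pics/d.png",np.vstack([a,b]))
E
python3 cmp.py 2>/dev/null | tail -8
```

```text
unit in bay mm [27.7 -0.5 27.7] tilt 16.18 yaw 0.02 roll 0.02 F [ 0.2  0.2 -2.5] open 0.0434 t 12.875
(-0.002, 0, 0.0187, 16) to [ 5.884e-01 -2.000e-04  1.008e-01] d cm [-2.41 -0.07 -1.95] rv deg [-0.02  0.18 -0.03]
  top block y,x range [-0.0221  0.0193] [0.0158 0.0411]
scene held face x(40) (np.float64(41.8), 160)
  face slope dx/dz -0.01 dx/dy -0.014
  flange z(4) (np.float64(8.2), 7)
  block z(47.5) (np.float64(46.6), 11)
  y range at end [-0.0285  0.0202] 281
  flange y range(+-24) [-0.023  0.024] 25
  top block y,x range [-0.0287  0.021 ] [0.0259 0.0438]
```

View pics/d.png

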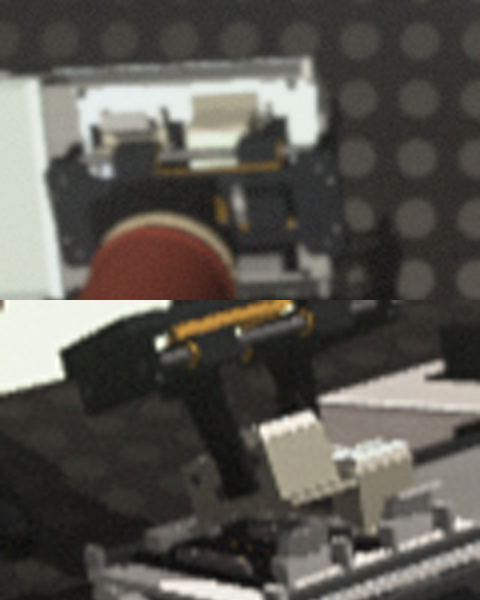

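The top half shows the unit over the right bay, in line with it. The bottom half shows it tilted with its latch end (about px (405,195) in the full frame) above the latch.

{"op": "jog_arm", "data": {"targets": [[-0.5,0,-0.45,0,0,0,0],[-0.5,0,-0.45,0,0,0,0],[-0.5,0,-0.43,0,0,0,0],[-0.45,0,-0.4,0,0,0,0],[0,0,0,0,0,0,0],[0,0,0,0,0,0,0]]}}

```text
clock: 13.72
position: [0.5954, 0.0004, 0.1054]
orientation: [0.629, 0.323, -0.29, 0.645]
contact_force: [5.3, -1.0, 4.7]
opening: 0.0437
```

Run:
```python
from h import *
unitpose()
```

```text
unit in bay mm [ 6.5  0.2 20.3] tilt 16.6 yaw 0.05 roll -0.02 F [ 5.3 -1.   4.7] open 0.0437 t 13.725
```

Run:
```python
from h import *
im,d=r.grab_frame("scene"); C=cloud("scene",d); cv2.imwrite("pics/scene4.png",im)
o=r.get_obs(); M=Rot.from_quat(o["orientation"]).as_matrix(); U=np.c_[M[:,1],-M[:,2],-M[:,0]]
H=(C-(o["position"]-U@TU))@U; L=(C-O-B@np.array([0,.08,0]))@B
np.save("H.npy",H)
for nm,S in(("held",H),("fitted",L)):
    k=S[(abs(S[:,1])<.017)&(S[:,0]>.0)&(S[:,0]<.06)&(S[:,2]>-.01)&(S[:,2]<.056)]
    print(nm,[(int(z*1000),np.round(1000*np.median(k[abs(k[:,2]-z)<.0015,0]),1),int((abs(k[:,2]-z)<.0015).sum())) for z in np.arange(-.008,.056,.003) if (abs(k[:,2]-z)<.0015).sum()>2])
    print("  top: x->z",[(int(x*1000),np.round(1000*np.median(k[(abs(k[:,0]-x)<.002)&(k[:,2]>.03),2]),1),int(((abs(k[:,0]-x)<.002)&(k[:,2]>.03)).sum())) for x in np.arange(.004,.042,.004)if ((abs(k[:,0]-x)<.002)&(k[:,2]>.03)).sum()>2])
b=cv2.resize(im[170:230,345:445],None,fx=7,fy=7,interpolation=2)
cv2.imwrite("pics/e.png",b)
```

```text
held [(-8, np.float64(56.9), 3), (4, np.float64(52.3), 10), (6, np.float64(52.1), 16), (10, np.float64(42.6), 15), (13, np.float64(42.9), 15), (16, np.float64(42.3), 15), (19, np.float64(42.0), 17), (22, np.float64(41.6), 16), (25, np.float64(42.0), 16), (28, np.float64(42.5), 15), (31, np.float64(41.7), 15), (34, np.float64(42.2), 15), (37, np.float64(41.2), 14), (40, np.float64(41.9), 16), (43, np.float64(42.3), 15), (46, np.float64(39.9), 16), (49, np.float64(40.3), 15), (52, np.float64(39.7), 6)]
  top: x->z [(40, np.float64(43.4), 72)]
fitted [(-5, np.float64(56.2), 9), (-2, np.float64(56.5), 12), (1, np.float64(56.0), 11), (4, np.float64(55.9), 11), (6, np.float64(55.8), 13), (10, np.float64(55.3), 20), (13, np.float64(55.2), 18), (16, np.float64(55.5), 21), (19, np.float64(54.9), 20), (22, np.float64(40.3), 22), (25, np.float64(39.1), 15), (28, np.float64(38.5), 15), (31, np.float64(39.6), 11), (34, np.float64(39.1), 13), (37, np.float64(38.8), 14), (40, np.float64(38.1), 18), (43, np.float64(37.5), 15), (46, np.float64(37.2), 15), (49, np.float64(27.6), 37)]
  top: x->z [(16, np.float64(48.6), 3), (20, np.float64(48.6), 7), (24, np.float64(48.6), 5), (28, np.float64(48.5), 10), (32, np.float64(48.0), 3), (36, np.float64(44.1), 38), (40, np.float64(37.0), 50)]
```

View pics/e.png

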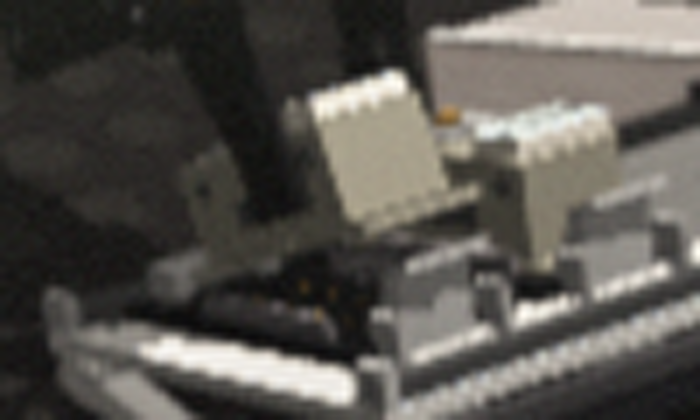

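The crop shows the unit tilted, its tongue end just at the keeper. The depth profile says it sits about 3.5 mm higher than I had assumed, so the tip is touching the keeper's front face. I'll back off and re-enter lower.

{"op": "jog_arm", "data": {"targets": [[1.0,0.05,0.6,0,0,0,0],[0.6,0.03,0.3,0,0,0,0],[0,0,0,0,0,0,0],[0,0,0,0,0,0,0]]}}

```text
clock: 14.28
position: [0.6079, 0.0012, 0.1105]
orientation: [0.627, 0.326, -0.292, 0.644]
contact_force: [0.1, 0.5, -3.8]
opening: 0.0438
```

```bash
sed -i 's/^TU=.*/TU=np.array([.0150,-.0005,.0132])/' h.py
python3 - <<'E'
from h import *
unitpose()
delta(.0075,0,.0200,16);delta(-.002,0,.0175,16)
im,d=r.grab_frame("scene"); C=cloud("scene",d)
o=r.get_obs(); M=Rot.from_quat(o["orientation"]).as_matrix(); U=np.c_[M[:,1],-M[:,2],-M[:,0]]
S=(C-(o["position"]-U@TU))@U
k=S[(abs(S[:,1])<.017)&(S[:,0]>.0)&(S[:,0]<.06)&(S[:,2]>-.01)&(S[:,2]<.056)]
print([(int(z*1000),np.round(1000*np.median(k[abs(k[:,2]-z)<.0015,0]),1),int((abs(k[:,2]-z)<.0015).sum())) for z in np.arange(-.008,.056,.003) if (abs(k[:,2]-z)<.0015).sum()>2])
E
```

```text
unit in bay mm [22.   0.4 24.7] tilt 16.11 yaw 0.03 roll 0.02 F [ 0.1  0.5 -3.8] open 0.0438 t 14.275
(0.0075, 0, 0.02, 16) to [5.963e-01 2.000e-04 1.007e-01] d cm [-1.16 -0.1  -0.98] rv deg [-0.01  0.11 -0.04]
(-0.002, 0, 0.0175, 16) to [ 5.885e-01 -2.000e-04  9.490e-02] d cm [-1.95 -0.14 -1.56] rv deg [-0.01  0.11 -0.04]
[(-8, np.float64(42.7), 3), (1, np.float64(48.9), 12), (4, np.float64(47.4), 18), (6, np.float64(39.1), 15), (10, np.float64(38.9), 15), (13, np.float64(38.0), 15), (16, np.float64(39.2), 17), (19, np.float64(38.5), 17), (22, np.float64(38.6), 16), (25, np.float64(38.3), 14), (28, np.float64(38.9), 16), (31, np.float64(38.6), 16), (34, np.float64(38.3), 17), (37, np.float64(38.5), 16), (40, np.float64(38.3), 15), (43, np.float64(37.1), 16), (46, np.float64(36.7), 14), (49, np.float64(36.0), 4)]
```

{"op": "jog_arm", "data": {"targets": [[-0.58,-0.05,-0.49,0,0,0,0],[-0.58,-0.05,-0.49,0,0,0,0],[-0.4,-0.02,-0.29,0,0,0,0],[-0.3,-0.02,-0.22,0,0,0,0],[0,0,0,0,0,0,0],[0,0,0,0,0,0,0]]}}

```text
clock: 15.08
position: [0.5902, -0.0002, 0.0966]
orientation: [0.628, 0.326, -0.292, 0.644]
contact_force: [0.4, 0.5, -3.3]
opening: 0.0438
```

Run:
```python
from h import *
unitpose()
delta(-.002,0,.0175,16)
```

```text
unit in bay mm [ 0.4 -0.1 18.4] tilt 16.22 yaw 0.04 roll 0.01 F [ 0.4  0.5 -3.3] open 0.0438 t 15.075
(-0.002, 0, 0.0175, 16) to [ 5.885e-01 -2.000e-04  9.490e-02] d cm [-0.18 -0.   -0.18] rv deg [-0.    0.22 -0.04]
```

{"op": "jog_arm", "data": {"targets": [[-0.1,0,-0.1,0,0,0,0],[-0.08,0,-0.08,0,0,0,0],[0,0,0,0,0,0,0]]}}

```text
clock: 15.45
position: [0.5887, -0.0002, 0.0952]
orientation: [0.628, 0.325, -0.292, 0.644]
contact_force: [0.1, -0.5, 0.8]
opening: 0.0438
```

Run:
```python
from h import *
unitpose()
p0,M0=goal(-.002,0,.0175,16)
for t in (12,8,5,3,1,0):
    a=np.radians(t); T=np.array([-.0618,0,.0003]); o_=T+.062*np.array([np.cos(a),0,np.sin(a)])
    g=goal(*o_,t); print(t,o_.round(4),((g[0]-p0)*100).round(2),np.degrees(Rot.from_matrix(g[1]@M0.T).as_rotvec()).round(2)); p0,M0=g
```

```text
unit in bay mm [-1.5 -0.  17.7] tilt 16.27 yaw 0.04 roll 0.0 F [ 0.1 -0.5  0.8] open 0.0438 t 15.45
12 [-0.0012  0.      0.0132] [ 0.38  0.02 -0.4 ] [-0.21  3.99 -0.  ]
8 [-0.0004  0.      0.0089] [ 0.36  0.02 -0.41] [-0.21  3.99  0.  ]
5 [-0.      0.      0.0057] [ 0.25  0.01 -0.32] [-0.16  3.    0.  ]
3 [0.0001 0.     0.0035] [ 0.16  0.01 -0.22] [-0.1  2.  -0. ]
1 [0.0002 0.     0.0014] [ 0.15  0.01 -0.23] [-0.1  2.   0. ]
0 [0.0002 0.     0.0003] [ 0.07  0.   -0.12] [-0.05  1.    0.  ]
```

{"op": "jog_arm", "data": {"targets": [[0.19,0.01,-0.2,-0.1,2.2,0,0],[0.19,0.01,-0.2,-0.1,2,0,0],[0.18,0.01,-0.2,-0.1,2,0,0],[0.18,0.01,-0.2,-0.1,2,0,0],[0,0,0,0,0,0,0]]}}

```text
clock: 16.08
position: [0.596, 0.0002, 0.0867]
orientation: [0.603, 0.37, -0.337, 0.621]
contact_force: [-0.9, -0.2, 0.5]
opening: 0.044
```

Run:
```python
from h import *
unitpose()
```

```text
unit in bay mm [-0.2  0.   8.8] tilt 8.0 yaw 0.0 roll 0.05 F [-0.9 -0.2  0.5] open 0.044 t 16.075
```

{"op": "jog_arm", "data": {"targets": [[0.13,0.01,-0.16,-0.08,1.5,0,0],[0.13,0.01,-0.16,-0.08,1.5,0,0],[0.12,0.01,-0.16,-0.08,1.5,0,0],[0.12,0.01,-0.16,-0.08,1.5,0,0],[0,0,0,0,0,0,0]]}}

```text
clock: 16.7
position: [0.6006, 0.0005, 0.0797]
orientation: [0.582, 0.401, -0.37, 0.602]
contact_force: [-0.4, -0.5, -0.2]
opening: 0.044
```

Run:
```python
from h import *
unitpose()
```

```text
unit in bay mm [-0.2  0.1  2. ] tilt 1.89 yaw 0.01 roll 0.05 F [-0.4 -0.5 -0.2] open 0.044 t 16.7
```

{"op": "jog_arm", "data": {"targets": [[0.08,0,-0.12,-0.05,1,0,0],[0.08,0,-0.12,-0.05,1,0,0],[0.04,0,-0.1,0,0,0,0],[0,0,0,0,0,0,0],[0,0,0,0,0,0,0]]}}

```text
clock: 17.32
position: [0.6018, 0.0006, 0.0777]
orientation: [0.575, 0.411, -0.38, 0.597]
contact_force: [-19.9, -1.9, 21.3]
opening: 0.044
```

Run:
```python
from h import *
unitpose()
im,d=r.grab_frame("scene"); C=cloud("scene",d); cv2.imwrite("pics/scene5.png",im)
for nm,S in(("held in bay",(C-O)@B),("fitted",(C-O-B@np.array([0,.08,0]))@B)):
    k=S[(abs(S[:,1])<.014)&(S[:,0]>.0)&(S[:,0]<.07)&(S[:,2]>-.01)&(S[:,2]<.06)]
    print(nm,[(int(z*1000),np.round(1000*np.median(k[abs(k[:,2]-z)<.0015,0]),1),int((abs(k[:,2]-z)<.0015).sum())) for z in np.arange(-.008,.056,.003) if (abs(k[:,2]-z)<.0015).sum()>2])
cv2.imwrite("pics/f.png",cv2.resize(im[170:230,345:445],None,fx=7,fy=7,interpolation=2))
```

```text
unit in bay mm [-0.2  0.1  0.2] tilt -0.12 yaw 0.08 roll -0.03 F [-19.9  -1.9  21.3] open 0.044 t 17.325
held in bay [(-5, np.float64(58.5), 18), (-2, np.float64(56.0), 14), (1, np.float64(55.2), 11), (4, np.float64(56.5), 11), (6, np.float64(56.4), 13), (10, np.float64(56.1), 17), (13, np.float64(55.8), 16), (16, np.float64(54.6), 19), (19, np.float64(54.9), 19), (22, np.float64(39.3), 22), (25, np.float64(39.0), 12), (28, np.float64(40.0), 23), (31, np.float64(38.4), 13), (34, np.float64(38.1), 11), (37, np.float64(38.2), 12), (40, np.float64(38.2), 14), (43, np.float64(36.2), 13), (46, np.float64(36.6), 10), (49, np.float64(26.0), 32)]
fitted [(-5, np.float64(58.3), 17), (-2, np.float64(55.9), 9), (1, np.float64(56.3), 11), (4, np.float64(56.5), 12), (6, np.float64(56.0), 7), (10, np.float64(56.1), 18), (13, np.float64(54.7), 19), (16, np.float64(56.5), 15), (19, np.float64(55.1), 17), (22, np.float64(39.3), 19), (25, np.float64(40.5), 16), (28, np.float64(42.3), 17), (31, np.float64(39.4), 12), (34, np.float64(38.3), 10), (37, np.float64(39.0), 12), (40, np.float64(37.2), 13), (43, np.float64(37.1), 10), (46, np.float64(36.4), 12), (49, np.float64(28.0), 30)]
```

View pics/f.png

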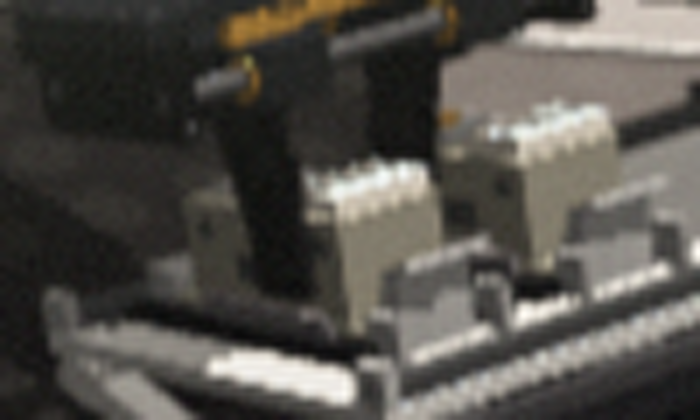

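The crop shows the held unit fully down, level with the fitted one. Both latch tabs stand at the same position (profile x≈55–56 in both bays), so the latch has snapped back. Releasing with a limited opening.

{"op": "jog_arm", "data": {"targets": [[-0.02,0,0.08,0,0,0,0],[0,0,0,0,0,0,64],[0,0,0,0,0,0,64],[0,0,0,0,0,0,64],[-0.4,0,1.0,0,0,0,64],[-0.8,0,2,0,0,0,64],[-1.2,-0.1,3,0,0,0,64],[-1.6,-0.1,4,0,0,0,64],[-1.6,-0.1,4,0,0,0,64],[0,0,4,0,0,0,64]]}}

```text
clock: 18.62
position: [0.5452, -0.0022, 0.2597]
orientation: [0.575, 0.411, -0.38, 0.597]
contact_force: [1.5, -0.4, -0.6]
opening: 0.0556
```

Run:
```python
from h import *
o=r.get_obs(); print(o["position"],o["contact_force"].round(1),o["opening"])
im,d=r.grab_frame("scene"); C=cloud("scene",d)
def prof(C,t):
  for nm,S in((t+" loaded",(C-O)@B),(t+" fitted",(C-O-B@np.array([0,.08,0]))@B)):
    k=S[(abs(S[:,1])<.014)&(S[:,0]>.0)&(S[:,0]<.07)&(S[:,2]>-.01)&(S[:,2]<.06)]
    f=k[(k[:,2]>.026)&(k[:,2]<.037)&(k[:,0]<.045)]; l=k[(k[:,2]>.0)&(k[:,2]<.02)&(k[:,0]>.05)]; b=k[(k[:,0]>.014)&(k[:,0]<.034)&(k[:,2]>.044)]
    b2=S[(abs(S[:,0]-.026)<.012)&(S[:,2]>.042)&(S[:,2]<.053)&(abs(S[:,1])<.03)]
    print(nm,"face x",np.median(f[:,0]).round(4),"latch x",np.median(l[:,0]).round(4) if len(l) else 0,"block z",np.median(b[:,2]).round(4),"y",np.percentile(b2[:,1],[3,97]).round(4))
prof(C,"scene"); t,d2=r.grab_frame("top"); C2=cloud("top",d2)
for nm,y in(("loaded",0),("fitted",.08)):
    S=(C2-O-B@np.array([0,y,0]))@B; k=S[(S[:,2]>.034)&(S[:,2]<.055)&(abs(S[:,0])<.055)&(abs(S[:,1])<.032)]; print("top",nm,np.percentile(k,[2,50,98],axis=0).round(4).tolist(),len(k))
    l=S[(S[:,2]>.02)&(S[:,2]<.032)&(S[:,0]>.045)&(S[:,0]<.075)&(abs(S[:,1])<.015)]; print("   latch tab",np.percentile(l,[5,50,95],axis=0).round(4).tolist() if len(l) else None)
    h=np.zeros(1)
g=C2[:0]
m=np.zeros(d2.shape,bool); m[150:260,5:110]=1; Q=cloud("top",d2,m); e=(Q-O)@B; H=e[(e[:,2]>.09)&(e[:,2]<.115)]; print("handle in bay",np.percentile(H,[5,50,95],axis=0).round(4).tolist(),len(H))
```

```text
[ 0.5451763  -0.00219105  0.25968543] [ 1.5 -0.4 -0.6] 0.055636405315679344
scene loaded face x 0.0383 latch x 0.0567 block z 0.0488 y [-0.0204  0.0182]
scene fitted face x 0.0395 latch x 0.0566 block z 0.0486 y [-0.0208  0.0192]
top loaded [[0.0363, -0.0206, 0.0357], [0.0374, -0.0138, 0.0394], [0.0381, -0.0089, 0.0432]] 8
   latch tab [[0.0515, -0.0132, 0.0224], [0.0575, 0.0008, 0.0257], [0.0638, 0.0129, 0.029]]
top fitted [[0.0217, -0.0224, 0.0351], [0.0368, -0.0074, 0.0443], [0.0393, 0.0194, 0.0508]] 69
   latch tab [[0.051, -0.0138, 0.0215], [0.0585, -0.0009, 0.0254], [0.0651, 0.0138, 0.0298]]
handle in bay [[0.0053, 0.2056, 0.091], [0.0249, 0.2095, 0.0957], [0.0433, 0.2151, 0.0987]] 121
```

Run:
```python
from h import *
print("handle start in bay",((np.array([.561,.060,.1514])-O)@B).round(4))
o=r.get_obs()["position"]; print("tcp in bay",((o-O)@B).round(4))
for q in((.006,.211,.13),(.006,.211,.08),(.006,.03,.08)):
    p=O+B@np.array(q); print(q,p.round(4),((p-o)*100).round(2)); o=p
```

```text
handle start in bay [0.0075 0.0611 0.0958]
tcp in bay [ 0.0348 -0.0003  0.2059]
(0.006, 0.211, 0.13) [0.539  0.209  0.1825] [-0.93 21.11 -8.12]
(0.006, 0.211, 0.08) [0.5577 0.21   0.1362] [ 1.87  0.1  -4.64]
(0.006, 0.03, 0.08) [0.5672 0.0292 0.1362] [  0.95 -18.08   0.  ]
```

{"op": "jog_arm", "data": {"targets": [[-0.25,5.3,0,0,0,0,40],[-0.25,5.3,0,0,0,0,40],[-0.2,5.3,-1,0,0,0,40],[-0.2,5.2,-3,0,0,0,40],[0,0,-4,0,0,0,40],[0.6,0,-1.6,0,0,0,40],[0.6,0,-1.5,0,0,0,40],[0.6,0,-1.5,0,0,0,40],[0,0,0,0,0,0,40]]}}

```text
clock: 19.85
position: [0.5544, 0.2083, 0.1302]
orientation: [0.575, 0.412, -0.381, 0.596]
contact_force: [-0.5, 0.1, 0.3]
opening: 0.0349
```

{"op": "jog_arm", "data": {"targets": [[0.1,-1.5,0,0,0,0,40],[0.1,-2,0,0,0,0,40],[0.1,-2,0,0,0,0,40],[0.1,-2,0,0,0,0,40],[0.1,-2,0,0,0,0,40],[0.1,-2,0,0,0,0,40],[0.1,-2,0,0,0,0,40],[0.1,-1.5,0,0,0,0,40],[0.05,-1,0,0,0,0,40],[0,0,0,0,0,0,40]]}}

```text
clock: 21.1
position: [0.564, 0.048, 0.132]
orientation: [0.576, 0.41, -0.38, 0.596]
contact_force: [0.3, -1.7, 0.3]
opening: 0.0347
```

{"op": "jog_arm", "data": {"targets": [[0.05,-0.7,0,0,0,0,40],[0.03,-0.6,0,0,0,0,40],[0,-0.3,0,0,0,0,40]]}}

```text
clock: 21.48
position: [0.5649, 0.0324, 0.1317]
orientation: [0.576, 0.411, -0.38, 0.596]
contact_force: [2.4, 1.1, 0.5]
opening: 0.0348
```

{"op": "jog_arm", "data": {"targets": [[0,-0.3,0,0,0,0,40],[0,-0.3,0,0,0,0,40],[0,-0.3,0,0,0,0,40]]}}

```text
clock: 21.85
position: [0.5648, 0.027, 0.1316]
orientation: [0.576, 0.412, -0.378, 0.596]
contact_force: [3.7, 19.5, -4.7]
opening: 0.0349
```

{"op": "jog_arm", "data": {"targets": [[0,1.3,0,0,0,0,40],[0,0,0,0,0,0,40],[-0.8,0,2,0,0,0,40],[-1.2,0,3,0,0,0,40],[-1.6,0,4,0,0,0,40],[0,-4,3,0,0,0,40],[-1,-5.5,0,0,0,0,40],[-1,-5.5,0,0,0,0,40],[-1,-5.5,0,0,0,0,40],[-1,-5.5,0,0,0,0,40],[0,-4,0,0,0,0,40],[0,0,0,0,0,0,40]]}}

```text
clock: 23.35
position: [0.4872, -0.2674, 0.2509]
orientation: [0.577, 0.41, -0.382, 0.595]
contact_force: [0.2, 1.1, -0.2]
opening: 0.0351
```

Run:
```python
from h import *
o=r.get_obs(); print(o["position"],o["contact_force"].round(1),o["clock"])
im,d=r.grab_frame("scene"); t,d2=r.grab_frame("top"); C=cloud("scene",d); C2=cloud("top",d2)
e=(C2-O)@B; 
H=e[(e[:,2]>.092)&(e[:,2]<.115)&(e[:,1]>-.05)&(e[:,1]<.25)]; print("handle in bay (y~.040)",np.percentile(H,[5,50,95],axis=0).round(4).tolist(),len(H))
G=e[(abs(e[:,2]-.066)<.006)&(abs(e[:,0])<.08)&(e[:,1]>-.09)&(e[:,1]<.25)]; print("hood y range",np.percentile(G[:,1],[1,99]).round(4))
a=cv2.resize(t[140:260,10:200],None,fx=3.5,fy=3.5,interpolation=2)[:300]
b=cv2.resize(im[150:235,345:535],None,fx=3.5,fy=3.5,interpolation=2)
cv2.imwrite("pics/g.png",np.vstack([a,b]))
```

```text
[ 0.48720058 -0.26738242  0.25090644] [ 0.2  1.1 -0.2] 23.35
handle in bay (y~.040) [[-0.442, -0.0328, 0.0932], [-0.414, 0.0895, 0.1028], [-0.0218, 0.2338, 0.1137]] 3753
hood y range [-0.0431  0.1226]
```

View pics/g.png

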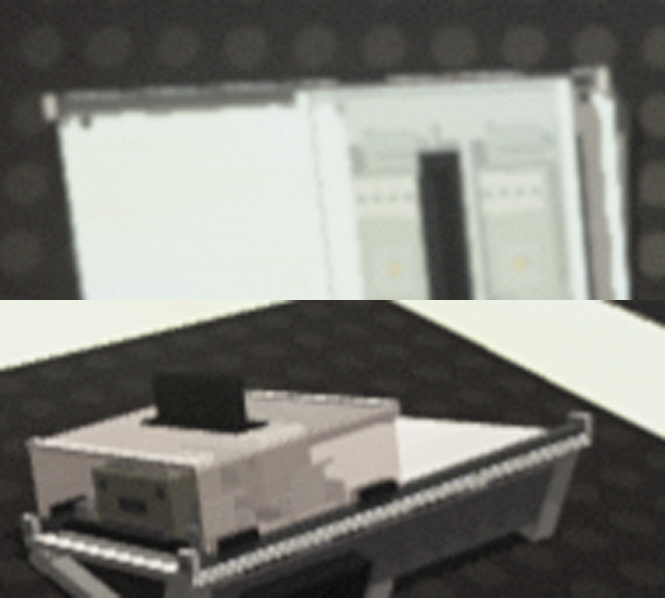

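The guard covers both bays, with its handle midway between the two units at about px (134,205). The measured hood spans y −43..+123 mm in the empty-bay frame, so its centre is at 40 mm, as it should be when shut. Both units show under it, and the arm is clear.

```bash
python3 -c "
from workcell import r
print(r.hand_in(), r.get_obs()['clock'])"
```

```text
the job is handed in; nothing more can be done
the job is handed in; nothing more can be done
```

The switch unit is loaded in the right-hand bay with its latch closed, the guard is shut, and the job is handed in at about 23.5 s on the robot's clock. The hand-in reports no verdict, so what follows rests on my own checks.

**What I did:** I slid the guard open to its stop and gripped the loose unit. I hooked its tongue under the keeper bar at about 16° tilt, swung it down through the latch, and released it. I then pushed the guard back to its stop, where it met about 20 N.

**Last checks:**
- **Unit:** after release it matched the fitted unit to about 0.2 mm in height and about 1 mm along and across.
- **Latch:** both latches stood at the same place to within about 1 mm. I never saw the latch open in a picture: at about 2° tilt the force read only a few N, and it rose to about 29 N with the unit home on the floor.
- **Guard:** the hood measured centred over the two bays (40 mm in the empty-bay frame, as expected when shut).
- **Arm:** it was clear of everything, with the force reading about 1 N.

**What disagreed:**
- My first camera correction of the held unit was about 4 mm off in height. The tongue touched the keeper's front face lightly, at under 10 N, so I backed off, re-measured and went in cleanly.
- My last measurement of the guard handle's position picked up the arm and was useless. I relied on the hood's extent and the picture instead.
- I did not measure the positions of the open frame, screwdriver and parts bin again at the end. I never moved the arm down near them.

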